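# Lock the sample turntable with its clevis pin

## Robot

A 7-joint arm with a two-finger parallel gripper is mounted at the origin on the work surface. World frame = base frame: x ahead of the robot, y to its left, z up, the work surface at z = 0. Lengths are in m, angles in rad, forces in N, time in s.
With the tool pointing down it reaches from about 0.375 to 0.925 m from the base axis. Payload 3.1 kg.
Tool frame: the origin (TCP) lies midway between the tips of the shut fingers; the grasp point (between the pads) lies 19 mm behind it; z points along the fingers, y is the line along which they close (so a half turn about z gives the same grasp; the last joint's range is limited). The gripper opens to 85 mm and grips with 20 to 120 N. Pads are 22 mm wide; open, the fingers measure 114 mm over their backs; the gripper's body (76 mm by 85 mm) begins 54 mm behind the grasp point. The pads swing forward as they close: fully open they stand 13 mm farther back than shut.
Start: joints at [-1.255, 0.383, 0.044, 1.598, -0.018, 1.161, -0.05], TCP at [0.261, 0.595, 0.231] pointing down, gripper open.
Joint ranges: [-2.61, 2.61], [-0.41, 2.15], [-1.48, 1.57], [0, 2.5], [-1.57, 4.71], [0.05, 1.97], [-2.85, 2.85]. Speed limits (rad/s): [2.79, 2.79, 3.14, 3.14, 3.14, 3.14, 3.14].

## Interface

Orientations are given as a 3x3 rotation matrix whose columns are the frame's x, y, z axes.
In Python, from bench import env, cams, order gives the robot as it stands.
- The arm moves only by the shell command python3 -m handwheel 'ROWS' [FORCE]. ROWS is a JSON object of lists of equal length, an entry for each row: "delta_rot": the turn, a rotation vector about the tool's x, y, z in units of 0.5 rad (1.0 is 0.5 rad), a list of three; "travel": the shift along the tool's x, y, z in units of 0.2 m (1.0 is 0.2 m), a list of three; "gripper": the closure, from 0 (fully open) to 1 (shut). In form: {"delta_rot": [[rx, ry, rz], ...], "travel": [[x, y, z], ...], "gripper": [gripper, ...]}. A call has 1 to 20 rows; each row is the pose to reach, as a shift and turn from the pose commanded when the call began, along the tool's axes at that moment; what a row does not reach only later rows make up. A row lasts 1/12 s, in which the tool goes at most 41.7 mm and 7.16 degrees, less where a joint would pass 70% of its speed; a pose out of reach is approached as far as the arm can. A call with a number of a shift or a turn outside -1 to 1 is refused whole. A call with a gripper value outside its range is refused whole. The fingers move at their own pace and stop on an object; FORCE is the grip in N (left out, the last holds). Time passes only in rows, so rows that repeat a pose let the fingers close. It gives the time, the measured TCP pose, the force, the opening and the grip force at its end, in the units of the state.
- env.get_obs(): the state, without advancing time (a new reading comes with each control period).
- cams.get_image(name): name is "scene" or "side" or "wrist"; returns (picture, depth): 400x640x3 uint8, red, green, blue; 400x640 float32, m along the optical axis (not along the pixel's ray), 0 where there is no reading.
- cams.calibration(name): a dict with "fx", "fy", "cx", "cy" (pixels), "extrinsics" (4x4, takes a point from world to camera coordinates). Camera axes: x right, y down, z forward; pixel columns grow to the right and rows downward; lengths in m; the calibration is good to about 2 mm. A picture is of the moment at which its call begins: read the wrist's pose just before it. calibration takes no time and is no camera call; for the wrist camera it gives the pose at the moment of the call.
- order.close_job(): hands the job in; it is judged then, once.
The state is a dict: "time": time; "joints": joint angles; "joint_vel": joint speeds; "effort": joint torques, N m; "position": TCP position; "tcp_rot": TCP orientation; "wrist_force": force on the tool from outside, world axes, zero at the start; "wrist_torque": the same for the moment, N m; "opening": finger opening in m; "grasp_force": force on a finger pad.
Only numpy, scipy, OpenCV 4.12 (cv2) and the standard library are available. Lean on these libraries where they do the work, as an engineer would, in place of code of your own. Each camera call takes 0.05 s, during which the arm holds its last target. There are 200 camera calls.

## Task

Lock the sample turntable for testing: turn it, with all four cups staying upright on it, until the lug on its rim lies inside the steel fork with the holes in line. Then lift the headed steel pin out of its wooden rest block and push it straight down through fork and lug until its head sits fully home on top of the fork (a spring ball in the lower fork plate resists the last 20 mm or so), and leave it there. Do not disturb the red scoop or the probe handle.

Things in the scene. Friction and masses are not known exactly. Their poses are not given: they have to be found in the camera images.
- stand: fixed steel stand; origin on the turntable's axis at counter level, z up. At its local +y a fork: two level steel plates, 56 mm wide, 160 to 226 mm from the axis, 14 mm thick, undersides at 22 and 74 mm height, joined by an outer web (226 to 240 mm). Each has a vertical 21 mm hole 185 mm from the axis; 18 mm free space below the lower one
- fork_hole (a point): centre of the mouth of the fork's upper hole, on the top face of the upper plate, at local (0, 185, 88) mm of the stand; same axes as the stand. A sprung brass ball in the side of the lower hole grips the pin: its last 22 mm of travel need a firm push (5 to 15 N)
- turntable (a joint): turning angle of the wooden turntable (300 mm diameter, top face 66 mm above the counter) about its vertical axis, rad, counter-clockwise from above positive; at 0 the lug hole lies exactly in line with the fork holes. Light friction keeps it where it is left. No stop near 0: it can turn past
- lug_hole (a point): centre, on the top face, of the 22 mm vertical hole in the steel lug (44 mm wide, 14 mm thick, from 52 to 66 mm height) that sticks out of the turntable's rim; 185 mm from the axis, 66 mm above the counter
- knob (a point): top of the upright black cylindrical knob (26 mm diameter, from 78 to 123 mm above the counter) near the rim of the turntable, 125 mm from its axis, a quarter turn counter-clockwise of the lug; fixed to the turntable, for turning it
- pin: loose headed steel pin, 130 mm long, about 300 g, upright in the rest block. Origin at the centre of its lower tip, z up to the head. Shank 18 mm diameter, 80 mm long, its first 12 mm tapered from 10 mm; flange (head) 38 mm diameter, 80 to 88 mm from the tip; cylindrical grip 24 mm diameter, 88 to 130 mm from the tip
- pin_seat (a point): point on the pin's axis at the underside of its flange, 80 mm from the tip; meets the point fork_hole when the pin is home
- pin_rest: fixed wooden block 70 x 70 x 60 mm, origin at the centre of its underside; the pin stands in its central 21 mm hole, 50 mm deep, its tip 10 mm above the counter
- cup_aluminium: aluminium sample cup, open, rim diameter 60 mm, 62 mm tall, standing loose on the turntable about 85 mm from its axis; origin at the centre of its underside, z up
- cup_plastic: blue plastic sample cup, open, rim diameter 64 mm, 70 mm tall, standing loose on the turntable about 85 mm from its axis; origin at the centre of its underside, z up
- cup_copper: copper sample cup, open, rim diameter 62 mm, 56 mm tall, standing loose on the turntable about 85 mm from its axis; origin at the centre of its underside, z up
- cup_porcelain: white porcelain sample cup, open, rim diameter 66 mm, 66 mm tall, standing loose on the turntable about 85 mm from its axis; origin at the centre of its underside, z up
- scoop: bystander: red steel scoop lying on the counter, tray 90 x 60 x 35 mm towards its +x, 90 mm handle towards -x, origin under the tray's back wall
- probe_handle: bystander: straight chrome probe handle lying on the counter beyond the turntable, 180 mm long along its y, 20 mm thick with a 26 mm square collar at each end; origin under its middle

How it is judged:
On the way, in this order (a step that is already met when the one before it is completed fails the run):
1. the turntable is turned until its lug lies in the fork with the holes in line (within 0.04 rad) (value of joint turntable between -0.04 and 0.04 rad), for 0.2 s.
2. the pin is in the fork's upper hole with its tip down in the lug (all of step 1 and z of pin in the frame of stand below 0.062 m and horizontal distance between pin and fork_hole below 0.007 m), for 0.05 s.
At the end, for the whole second after the job is handed in: Pin through fork and lug, upright (0.07 rad), flange within 3 mm of the fork top, axis within 5 mm of the hole, at rest; turntable within 0.03 rad of aligned; all four cups upright (0.1 rad) and still on the turntable; scoop and probe handle within 30 mm of their starts (value of joint turntable between -0.03 and 0.03 rad and z of pin_seat in the frame of fork_hole between -0.003 and 0.003 m and horizontal distance between pin_seat and fork_hole below 0.005 m and angle between the z axis of pin and the z axis of stand, either way round below 0.07 rad and linear speed of pin below 0.01 m/s and angle between each of cup_aluminium, cup_plastic, cup_copper, cup_porcelain's own z axis and vertical below 0.1 rad and z of cup_aluminium in the frame of stand between 0.062 and 0.071 m and linear speed of each of cup_aluminium, cup_plastic, cup_copper, cup_porcelain below 0.02 m/s and z of cup_plastic in the frame of stand between 0.062 and 0.071 m and z of cup_copper in the frame of stand between 0.062 and 0.071 m and z of cup_porcelain in the frame of stand between 0.062 and 0.071 m and distance of each of scoop, probe_handle from where it was at the start of the episode below 0.03 m); the robot touches nothing.
It fails at once if a cup is tipped over or falls off the turntable (angle between any of cup_aluminium, cup_plastic, cup_copper, cup_porcelain's own z axis and vertical above 0.5 rad or height (world z) of any of cup_aluminium, cup_plastic, cup_copper, cup_porcelain below 0.05 m).
It fails at once if the scoop or the probe handle is pushed away (distance of any of scoop, probe_handle from where it was at the start of the episode above 0.03 m).
It also fails if it takes over 58 s, if anything falls off the work surface, if the arm or the gripper's body presses on something with over 40 N, if the wrist force passes 120 N, or if a joint passes its speed limit or range.

## Working session

There is one attempt and no reset: what is moved stays moved. The work goes in short steps, Python scripts to look and compute and a shell command to move; the robot and the scene stay as the last step left them, time stands still between calls to the robot, and variables do not carry over. Pictures are saved under pics/ and viewed, at most 10 in all, crops included, and the job is handed in when it is done.

```bash
mkdir -p pics; ls; python3 - <<'E'
from bench import env,cams,order
import cv2,numpy as np
o=env.get_obs();print(o['time'],o['position'],np.round(o['tcp_rot'],3),o['opening'])
for n in("scene","side"):
    p,d=cams.get_image(n);np.savez(f'pics/{n}0.npz',p=p,d=d,**cams.calibration(n));cv2.imwrite(f'pics/{n}0.png',p[:,:,::-1])
    print(cams.calibration(n))
E
```

```text
pics
0.0 [0.26098176 0.59426181 0.22985767] [[-0.916  0.402 -0.001]
 [ 0.402  0.916 -0.003]
 [-0.    -0.003 -1.   ]] 0.08550873953439991
{'fx': 493.899696478071, 'fy': 493.899696478071, 'cx': 324.0687680549958, 'cy': 209.08037226129545, 'extrinsics': array([[-0.58600634,  0.81026877,  0.00781604,  0.35507762],
       [ 0.62213062,  0.4560786 , -0.63635352, -0.29298976],
       [-0.51918211, -0.36804459, -0.77135797,  1.74746267],
       [ 0.        ,  0.        ,  0.        ,  1.        ]])}
{'fx': 448.9904090997344, 'fy': 448.9904090997344, 'cx': 316.8939020771027, 'cy': 194.67585708179487, 'extrinsics': array([[ 0.95488721, -0.29610337, -0.02265415, -0.58855958],
       [-0.16818947, -0.4763576 , -0.86301549,  0.18566932],
       [ 0.24475032,  0.82789265, -0.50466925,  1.15626794],
       [ 0.        ,  0.        ,  0.        ,  1.        ]])}
```

View pics/scene0.png

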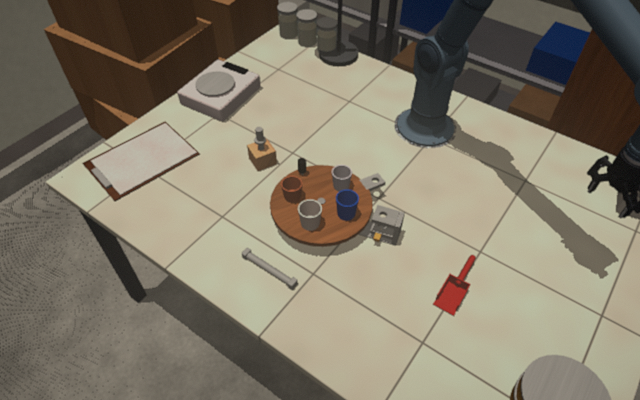

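View pics/side0.png

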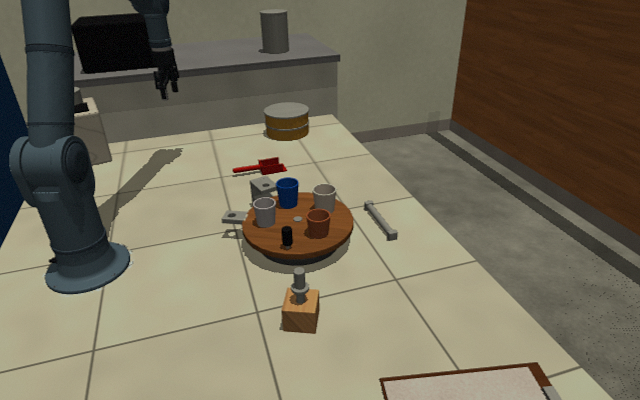

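```bash
python3 - <<'E'
import cv2,numpy as np
z=np.load('pics/scene0.npz');p=z['p'][120:255,240:415,::-1]
cv2.imwrite('pics/c1.png',cv2.resize(p,None,fx=4.4,fy=4.4,interpolation=cv2.INTER_CUBIC))
z=np.load('pics/side0.npz');p=z['p'][165:335,215:400,::-1]
cv2.imwrite('pics/c2.png',cv2.resize(p,None,fx=3.5,fy=3.5,interpolation=cv2.INTER_CUBIC))
E
```

```text
(no output)
```

View pics/c1.png

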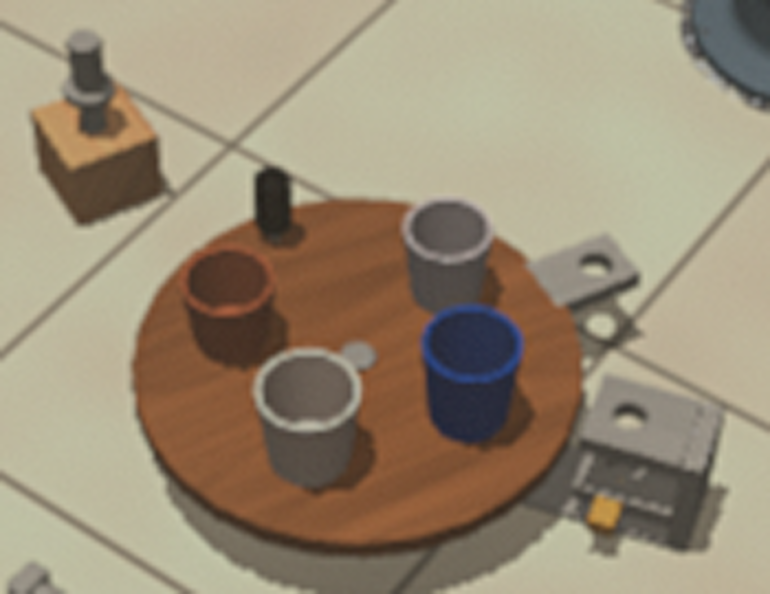

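View pics/c2.png

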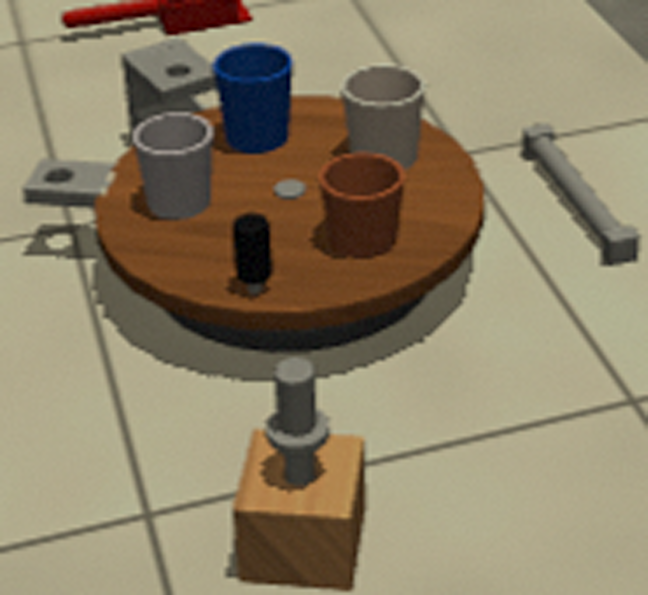

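```bash
cat > h.py <<'E'
import numpy as np
def ray(cal,u,v):
    E=np.array(cal['extrinsics']);R,t=E[:3,:3],E[:3,3]
    return -R.T@t, R.T@np.array([(u-cal['cx'])/cal['fx'],(v-cal['cy'])/cal['fy'],1])
def onz(cal,u,v,z):
    c,d=ray(cal,u,v);return c+d*(z-c[2])/d[2]
def tri(rs):
    A=0;b=0
    for c,d in rs:
        d=d/np.linalg.norm(d);P=np.eye(3)-np.outer(d,d);A=A+P;b=b+P@c
    return np.linalg.solve(A,b)
E
python3 - <<'E'
import numpy as np
from h import *
a=np.load('pics/scene0.npz');b=np.load('pics/side0.npz')
f=lambda u,o,s:(u+.5)/s-.5+o
P={}
for n,c1,c2,z in [('lug',(597,265),(61,176),.066),('fork',(630,416),(178,71),.088),('knob',(272,176),(252,222),.123),('pin',(86,41),(294,369),.140),('hub',(357,355),(289,188),.068),
 ('al',(448,230),(174,132),.128),('blue',(472,342),(254,62),.136),('cop',(229,282),(361,176),.122),('por',(308,390),(382,88),.132)]:
    p=(f(c1[0],240,4.4),f(c1[1],120,4.4));q=(f(c2[0],215,3.5),f(c2[1],165,3.5))
    A,B=onz(a,*p,z),onz(b,*q,z)
    print(n,A[:2].round(4),B[:2].round(4),tri([ray(a,*p),ray(b,*q)]).round(4));P[n]=(A+B)[:2]/2
h=P['hub']
for n in P:
    d=P[n]-h;print(n,P[n].round(4),np.hypot(*d).round(4),np.degrees(np.arctan2(d[1],d[0])).round(1))
E
```

```text
lug [0.378  0.0254] [0.3802 0.0193] [0.3789 0.0243 0.0643]
fork [0.4949 0.1211] [0.4951 0.1161] [0.4949 0.1203 0.0864]
knob [ 0.4862 -0.1705] [ 0.49   -0.1733] [ 0.4885 -0.171   0.1229]
pin [ 0.4707 -0.3461] [ 0.472  -0.3514] [ 0.4712 -0.3479  0.1382]
hub [ 0.5424 -0.0585] [ 0.5443 -0.0591] [ 0.5435 -0.0586  0.0682]
al [ 0.4615 -0.0439] [ 0.4619 -0.0471] [ 0.4616 -0.0445  0.127 ]
blue [0.5385 0.0271] [0.5411 0.0237] [0.5402 0.0265 0.1356]
cop [ 0.5786 -0.1346] [ 0.5778 -0.1412] [ 0.5781 -0.1364  0.1195]
por [ 0.6273 -0.034 ] [ 0.6257 -0.0427] [ 0.6265 -0.036   0.1288]
lug [0.3791 0.0223] 0.1832 153.7
fork [0.495  0.1186] 0.1839 105.2
knob [ 0.4881 -0.1719] 0.1258 -116.0
pin [ 0.4714 -0.3487] 0.2987 -103.9
hub [ 0.5433 -0.0588] 0.0 0.0
al [ 0.4617 -0.0455] 0.0827 170.7
blue [0.5398 0.0254] 0.0843 92.4
cop [ 0.5782 -0.1379] 0.0864 -66.2
por [ 0.6265 -0.0383] 0.0856 13.9
```

```bash
cat >> h.py <<'E'
from scipy.spatial.transform import Rotation as Ro
def Rd(yaw):  # tool down, closing axis at world angle yaw (deg)
    y=np.array([np.cos(np.radians(yaw)),np.sin(np.radians(yaw)),0]);z=np.array([0,0,-1.])
    return np.c_[np.cross(y,z),y,z]
def plan(goals,n=1,start=None):
    """units for each goal (x,y,z,yaw); n>0: each from the previous one; n=0: all from the start"""
    from bench import env
    o=env.get_obs();p,R=(o['position'],o['tcp_rot']) if start is None else (np.array(start[:3]),Rd(start[3]))
    p,R=np.array(p),np.array(R)
    for g in goals:
        q,Q=np.array(g[:3]),Rd(g[3])
        print('rot',np.round(Ro.from_matrix(R.T@Q).as_rotvec()/.5,3).tolist(),'trav',np.round(R.T@(q-p)/.2,3).tolist())
        if n:p,R=q,Q
E
python3 - <<'E'
from h import *
s=np.array([.261,.594,.23,66.3]);e=np.array([.47,-.16,.23,-26])
plan([s+(e-s)*k/5 for k in range(1,6)])
E
```

```text
rot [-0.005, 0.001, 0.644] trav [-0.495, -0.608, 0.002]
rot [0.0, 0.0, 0.644] trav [-0.661, -0.419, 0.0]
rot [0.0, 0.0, 0.644] trav [-0.76, -0.188, 0.0]
rot [0.0, 0.0, 0.644] trav [-0.78, 0.062, 0.0]
rot [0.0, 0.0, 0.644] trav [-0.72, 0.306, 0.0]
```

```bash

python3 -m handwheel '{"delta_rot":[[0,0,0.644],[0,0,0.644],[0,0,0.644],[0,0,0.644],[0,0,0.644]],"travel":[[-0.495,-0.608,0],[-0.495,-0.608,0],[-0.495,-0.608,0],[-0.495,-0.608,0],[-0.495,-0.608,0]],"gripper":[0,0,0,0,0]}'
python3 -m handwheel '{"delta_rot":[[0,0,0.644],[0,0,0.644],[0,0,0.644],[0,0,0.644],[0,0,0.644]],"travel":[[-0.661,-0.419,0],[-0.661,-0.419,0],[-0.661,-0.419,0],[-0.661,-0.419,0],[-0.661,-0.419,0]],"gripper":[0,0,0,0,0]}'
python3 -m handwheel '{"delta_rot":[[0,0,0.644],[0,0,0.644],[0,0,0.644],[0,0,0.644],[0,0,0.644]],"travel":[[-0.76,-0.188,0],[-0.76,-0.188,0],[-0.76,-0.188,0],[-0.76,-0.188,0],[-0.76,-0.188,0]],"gripper":[0,0,0,0,0]}'
python3 -m handwheel '{"delta_rot":[[0,0,0.644],[0,0,0.644],[0,0,0.644],[0,0,0.644],[0,0,0.644]],"travel":[[-0.78,0.062,0],[-0.78,0.062,0],[-0.78,0.062,0],[-0.78,0.062,0],[-0.78,0.062,0]],"gripper":[0,0,0,0,0]}'
python3 -m handwheel '{"delta_rot":[[0,0,0.644],[0,0,0.644],[0,0,0.644],[0,0,0.644],[0,0,0.644],[0,0,0.644]],"travel":[[-0.72,0.306,0],[-0.72,0.306,0],[-0.72,0.306,0],[-0.72,0.306,0],[-0.72,0.306,0],[-0.72,0.306,0]],"gripper":[0.3,0.3,0.3,0.3,0.3,0.3]}'
python3 - <<'E'
from bench import env,cams
import cv2,numpy as np
o=env.get_obs();c=cams.calibration('wrist')
p,d=cams.get_image('wrist');np.savez('pics/w1.npz',p=p,d=d,**c);cv2.imwrite('pics/w1.png',p[:,:,::-1])
print(o['position'],o['tcp_rot'],o['joints'],o['opening'])
E
```

```text
time: 0.52
position: [0.3069, 0.4351, 0.23]
tcp_rot: [[-0.734, 0.679, -0.0], [0.679, 0.734, -0.007], [-0.005, -0.005, -1.0]]
wrist_force: [0.9, -0.3, 1.2]
opening: 0.0853
grasp_force: 0.0
time: 0.93
position: [0.347, 0.2854, 0.2304]
tcp_rot: [[-0.482, 0.876, -0.001], [0.876, 0.481, -0.004], [-0.003, -0.003, -1.0]]
wrist_force: [-0.5, -0.4, -0.5]
opening: 0.0855
grasp_force: 0.0
time: 1.35
position: [0.3881, 0.1356, 0.231]
tcp_rot: [[-0.179, 0.984, -0.0], [0.984, 0.179, -0.002], [-0.002, -0.001, -1.0]]
wrist_force: [-0.7, 0.0, 0.7]
opening: 0.0853
grasp_force: 0.0
time: 1.77
position: [0.4299, -0.015, 0.2318]
tcp_rot: [[0.141, 0.99, 0.002], [0.99, -0.141, -0.002], [-0.002, 0.002, -1.0]]
wrist_force: [1.1, 0.0, 0.3]
opening: 0.085
grasp_force: 0.0
time: 2.27
position: [0.4706, -0.1603, 0.2311]
tcp_rot: [[0.441, 0.898, -0.001], [0.898, -0.441, -0.001], [-0.001, -0.0, -1.0]]
wrist_force: [0.4, 0.9, -0.8]
opening: 0.0601
grasp_force: 0.0
[ 0.47064647 -0.16029168  0.2310868 ] [[ 4.40684826e-01  8.97661553e-01 -7.87933929e-04]
 [ 8.97660906e-01 -4.40685474e-01 -1.10014613e-03]
 [-1.33478992e-03 -2.22479779e-04 -9.99999084e-01]] [-0.52433048  0.10086237  0.82259653  1.98843577 -0.08204619  1.0862375
 -0.12231939] 0.06014582905470078
```

View pics/w1.png

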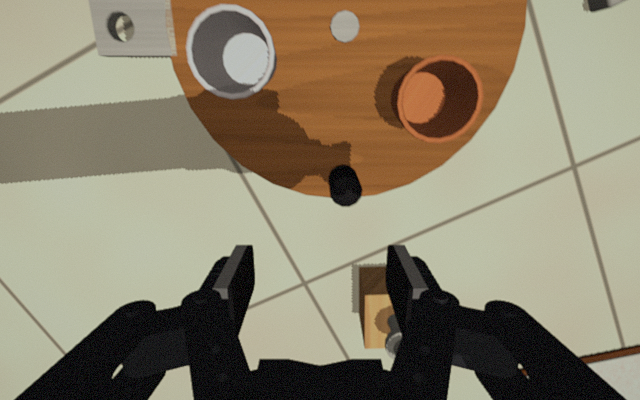

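```bash
python3 - <<'E'
from h import *
import cv2
c=np.load('pics/w1.npz')
print('cam',ray(c,0,0)[0], c['cx'],c['cy'])
for n,u,v,z in [('lug',122,27,.066),('hub',345,26,.068),('knobtop',347,190,.123),('knobtop lo',347,206,.123),('knob up',343,166,.123)]:
    print(n,onz(c,u,v,z).round(4), c['d'][v,u])
p=c['p'][150:220,300:390,::-1]
g=p.max(2).astype(int);print(g[::4,::4])
# rim fit on disc colour at z=.066
E
```

```text
cam [ 0.50389247 -0.09314483  0.37285219] 319.8341563087915 192.8667422583789
lug [0.3787 0.0204 0.066 ] 0.33933857
hub [ 0.5431 -0.0598  0.068 ] 0.27759612
knobtop [ 0.4892 -0.1704  0.123 ] 0.26306483
knobtop lo [ 0.4838 -0.1823  0.123 ] 0.2669976
knob up [ 0.4944 -0.152   0.123 ] 0.2914665
[[ 96  91  90  91  96  90  95  90  92  93  87  85  80 146 144 141 144 147
  146 144 144 142 144]
 [ 93  91  93  88  92  91  95  93  89  88  89  90  87 154 147 142 142 144
  145 144 146 142 140]
 [ 92  90  94  91  88  91  91  94  96  95  91  97  92 155 155 154 143 143
  144 145 144 143 145]
 [ 95  92  97  97  92  93  98  93  95  93  95  95  89 157 152 146 143 141
  144 145 144 142 144]
 [ 89  91  91  94  86  90  92  92  92  50  21  16  28 145 141 143 137 139
  142 141 143 145 144]
 [ 88  84  85  83  83  84  85  88  27   5   7  17  16  15 147 145 143 143
  146 145 147 142 147]
 [ 88  81  81  88  91  98  84  85  13  23  19  17  18   1  90 143 143 146
  145 149 145 149 146]
 [ 88 130 150 141 145 145  87  61  13   0  21  28  20  18   7 150 147 149
  147 149 149 145 147]
 [125 150 149 148 146 150 144  
[... 239 characters left out ...]
150 149 148 146 158]
 [189 170 152 152 152 155 158 161  29  17  30  26  27  25  24  29 159 160
  160 165 183 192 193]
 [192 193 195 192 192 194 195 190  77  28  34  24  31  32  26 155 192 191
  193 191 191 191 192]
 [191 193 192 192 192 191 192 190 196  39  33  32  26  25 116 190 188 190
  188 190 191 191 191]
 [194 192 191 190 190 192 193 192 192 192 173 132 125 180 192 191 191 190
  190 191 191 189 190]
 [192 192 192 190 191 191 191 191 190 189 190 189 188 189 191 190 189 189
  190 187 190 191 190]
 [190 193 192 190 193 191 191 188 190 190 189 188 188 189 189 188 191 191
  188 190 190 188 191]
 [193 192 190 191 190 191 191 190 192 188 190 190 189 189 187 189 189 189
  188 189 190 191 189]]
```

```bash
python3 - <<'E'
from h import *
plan([(.489,-.1705,.15,-26),(.489,-.1705,.088,-26)],0)
print('arc')
h=np.array([.5432,-.0595]);r=.1235;T=48.9
G=[]
for a in np.array([.02,.08,.17,.27,.37,.47]):
    t=np.radians(-116-T*a);G.append((*(h+r*np.array([np.cos(t),np.sin(t)])),.088,-26-T*a))
plan(G,0,(.489,-.1705,.088,-26))
s=G[-1];G=[]
for a in np.array([.53,.62,.72,.82,.9,.96,1]):
    t=np.radians(-116-T*a);G.append((*(h+r*np.array([np.cos(t),np.sin(t)])),.088,-26-T*a))
plan(G,0,s)
E
```

```text
rot [-0.003, 0.001, 0.002] trav [-0.014, 0.11, 0.404]
rot [-0.003, 0.001, 0.002] trav [-0.014, 0.111, 0.714]
arc
rot [0.0, 0.0, 0.034] trav [0.0, -0.01, 0.0]
rot [0.0, 0.0, 0.137] trav [0.002, -0.042, 0.0]
rot [0.0, 0.0, 0.29] trav [0.007, -0.089, 0.0]
rot [0.0, 0.0, 0.461] trav [0.016, -0.141, 0.0]
rot [0.0, 0.0, 0.632] trav [0.031, -0.191, 0.0]
rot [0.0, 0.0, 0.802] trav [0.049, -0.241, 0.0]
rot [0.0, 0.0, 0.102] trav [0.001, -0.032, 0.0]
rot [0.0, 0.0, 0.256] trav [0.005, -0.079, 0.0]
rot [0.0, 0.0, 0.427] trav [0.014, -0.131, 0.0]
rot [0.0, 0.0, 0.597] trav [0.027, -0.182, 0.0]
rot [0.0, 0.0, 0.734] trav [0.041, -0.222, 0.0]
rot [0.0, 0.0, 0.836] trav [0.053, -0.251, 0.0]
rot [0.0, 0.0, 0.905] trav [0.062, -0.27, 0.0]
```

```bash

python3 -m handwheel '{"delta_rot":[[0,0,0],[0,0,0],[0,0,0],[0,0,0],[0,0,0],[0,0,0],[0,0,0],[0,0,0],[0,0,0],[0,0,0],[0,0,0],[0,0,0],[0,0,0],[0,0,0]],"travel":[[-0.014,0.11,0.2],[-0.014,0.11,0.4],[-0.014,0.11,0.5],[-0.014,0.11,0.6],[-0.014,0.11,0.714],[-0.014,0.11,0.714],[-0.014,0.11,0.714],[-0.014,0.11,0.714],[-0.014,0.11,0.714],[-0.014,0.11,0.714],[-0.014,0.11,0.714],[-0.014,0.11,0.714],[-0.014,0.11,0.714],[-0.014,0.11,0.714]],"gripper":[0.3,0.3,0.3,0.3,0.3,0.3,0.5,0.6,0.8,0.9,0.9,0.9,0.9,0.9]}' 25
```

```text
time: 3.48
position: [0.4902, -0.1707, 0.0899]
tcp_rot: [[0.437, 0.9, 0.002], [0.9, -0.437, 0.002], [0.002, 0.001, -1.0]]
wrist_force: [-0.9, 3.1, 5.8]
opening: 0.0255
grasp_force: 26.8
```

```bash

python3 -m handwheel '{"delta_rot":[[0,0,0.02],[0,0,0.06],[0,0,0.137],[0,0,0.21],[0,0,0.29],[0,0,0.375],[0,0,0.461],[0,0,0.546],[0,0,0.632],[0,0,0.717],[0,0,0.77],[0,0,0.802],[0,0,0.802]],"travel":[[0,-0.006,0],[0.001,-0.019,0],[0.002,-0.042,0],[0.004,-0.065,0],[0.007,-0.089,0],[0.011,-0.115,0],[0.016,-0.141,0],[0.023,-0.166,0],[0.031,-0.191,0],[0.04,-0.216,0],[0.046,-0.232,0],[0.049,-0.241,0],[0.049,-0.241,0]],"gripper":[0.9,0.9,0.9,0.9,0.9,0.9,0.9,0.9,0.9,0.9,0.9,0.9,0.9]}'
python3 - <<'E'
from h import *
h=np.array([.5432,-.0595]);r=.1235;T=48.9
s=np.radians(-116-T*.47);print(h+r*np.array([np.cos(s),np.sin(s)]), 'yaw',-26-T*.47)
from bench import env
o=env.get_obs();d=o['position'][:2]-h;print(np.hypot(*d),np.degrees(np.arctan2(d[1],d[0])),-116-T*.47,np.degrees(np.arctan2(o['tcp_rot'][1][1],o['tcp_rot'][0][1])))
E
```

```text
time: 4.57
position: [0.4511, -0.1413, 0.0899]
tcp_rot: [[0.754, 0.657, 0.002], [0.657, -0.754, 0.001], [0.002, 0.001, -1.0]]
wrist_force: [-2.3, 2.1, 9.1]
opening: 0.025
grasp_force: 27.1
[ 0.45001741 -0.14055094] yaw -48.983
0.12317178574707295 -138.39041944667417 -138.983 -48.92976796113763
```

Forces are small, so on with the second half.

```bash

python3 -m handwheel '{"delta_rot":[[0,0,0.04],[0,0,0.102],[0,0,0.18],[0,0,0.256],[0,0,0.342],[0,0,0.427],[0,0,0.512],[0,0,0.597],[0,0,0.67],[0,0,0.734],[0,0,0.79],[0,0,0.836],[0,0,0.875],[0,0,0.905],[0,0,0.905],[0,0,0.905]],"travel":[[0,-0.012,0],[0.001,-0.032,0],[0.003,-0.056,0],[0.005,-0.079,0],[0.009,-0.105,0],[0.014,-0.131,0],[0.02,-0.157,0],[0.027,-0.182,0],[0.034,-0.203,0],[0.041,-0.222,0],[0.047,-0.238,0],[0.053,-0.251,0],[0.058,-0.262,0],[0.062,-0.27,0],[0.062,-0.27,0],[0.062,-0.27,0]],"gripper":[0.9,0.9,0.9,0.9,0.9,0.9,0.9,0.9,0.9,0.9,0.9,0.9,0.9,0.9,0.9,0.9]}'
python3 - <<'E'
from h import *
from bench import env,cams
import cv2
h=np.array([.5432,-.0595])
o=env.get_obs();d=o['position'][:2]-h;print(np.hypot(*d),np.degrees(np.arctan2(d[1],d[0])),np.degrees(np.arctan2(o['tcp_rot'][1][1],o['tcp_rot'][0][1])),o['joints'])
z,_=cams.get_image('scene');a=z[120:255,260:435,::-1]
s,_=cams.get_image('side');b=s[150:285,215:390,::-1]
I=cv2.resize(np.vstack([a,b]),None,fx=2.2,fy=2.2)
I=np.hstack([cv2.resize(z[190:250,350:420,::-1],None,fx=5,fy=5,interpolation=2),cv2.resize(s[160:220,225:295,::-1],None,fx=5,fy=5,interpolation=2)])
J=np.hstack([cv2.resize(a,(350,270)),cv2.resize(b,(350,270))])
cv2.imwrite('pics/m1.png',np.vstack([I,J]))
E
```

```text
time: 5.9
position: [0.4246, -0.0928, 0.0899]
tcp_rot: [[0.965, 0.261, 0.001], [0.261, -0.965, 0.001], [0.001, -0.001, -1.0]]
wrist_force: [-4.3, 2.9, 13.5]
opening: 0.0253
grasp_force: 27.5
0.12318318307203799 -164.3242878532427 -74.84145026472308 [-0.79576941  0.28809071  1.02200749  2.24825756 -0.35692967  0.77185482
 -0.83791711]
```

View pics/m1.png

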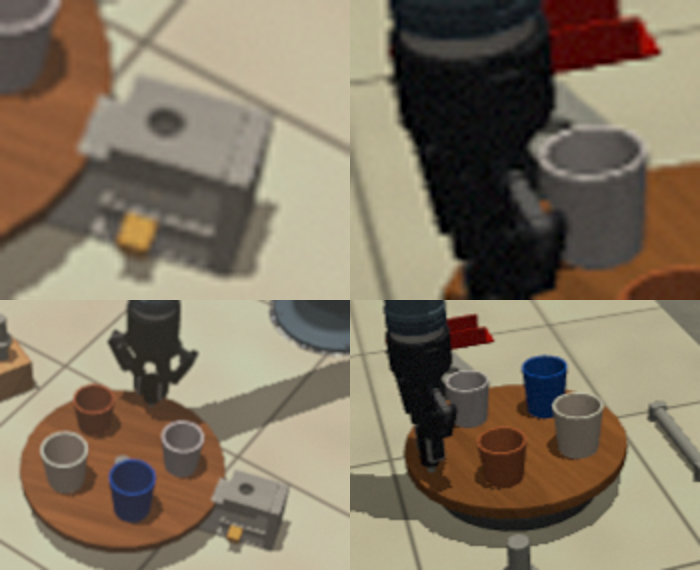

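```bash

python3 -m handwheel '{"delta_rot":[[0,0,0],[0,0,0],[0,0,0],[0,0,0],[0,0,0],[0,0,0],[0,0,0],[0,0,0],[0,0,0],[0,0,0],[0,0,0],[0,0,0],[0,0,0]],"travel":[[0,0,0],[0,0,0],[0,0,0],[0,0,0],[0,0,-0.1],[0,0,-0.25],[0,0,-0.4],[0.05,-0.1,-0.55],[0.15,-0.2,-0.7],[0.2,-0.3,-0.85],[0.2,-0.3,-0.85],[0.2,-0.3,-0.85],[0.2,-0.3,-0.85]],"gripper":[0.5,0.3,0.3,0.3,0.3,0.3,0.3,0.3,0.3,0.3,0.3,0.3,0.3]}'
python3 - <<'E'
from bench import env,cams
import cv2,numpy as np
o=env.get_obs();c=cams.calibration('wrist')
p,d=cams.get_image('wrist');np.savez('pics/w2.npz',p=p,d=d,**c);cv2.imwrite('pics/w2.png',p[:,:,::-1])
print(o['position'],o['opening'])
E
```

```text
time: 7.08
position: [0.4459, -0.0249, 0.2576]
tcp_rot: [[0.965, 0.261, -0.001], [0.261, -0.965, -0.0], [-0.002, -0.0, -1.0]]
wrist_force: [-1.7, -0.6, -0.6]
opening: 0.06
grasp_force: 0.0
[ 0.44588337 -0.02492685  0.25760462] 0.05997946448903596
```

View pics/w2.png

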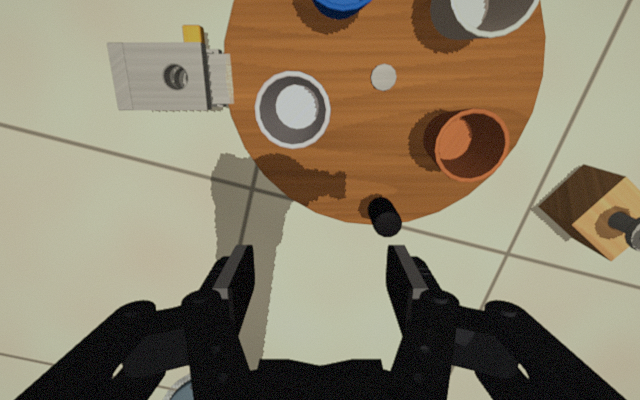

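```bash
python3 - <<'E'
from h import *
import cv2
c=np.load('pics/w2.npz')
p=c['p'][20:120,100:240,::-1];cv2.imwrite('pics/w2c.png',cv2.resize(p,None,fx=5.6,fy=5.6,interpolation=cv2.INTER_CUBIC))
E
```

```text
(no output)
```

View pics/w2c.png

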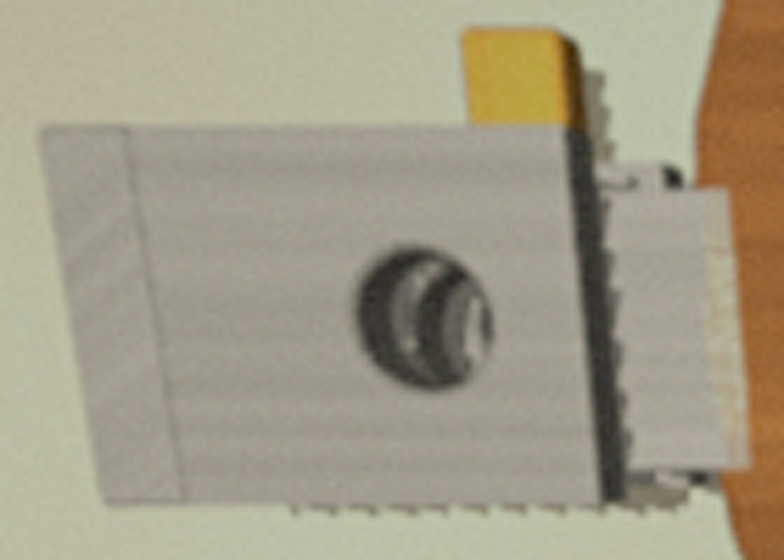

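```bash
python3 - <<'E'
from h import *
c=np.load('pics/w2.npz')
f=lambda u,v:((u+.5)/5.6-.5+100,(v+.5)/5.6-.5+20)
hub=onz(c,384,77,.068)
def ang(n,p):
    d=(p-hub)[:2];print(n,p.round(4),np.hypot(*d).round(4),np.degrees(np.arctan2(d[1],d[0])).round(2))
print(hub)
a,b=onz(c,*f(567,127),.088),onz(c,*f(605,503),.088);ang('forkin',(a+b)/2);print(np.linalg.norm(a-b),'plate dir',np.degrees(np.arctan2(*(a-b)[[1,0]])))
fh=onz(c,*f(424,318),.088);ang('forkhole',fh)
a,b=onz(c,*f(730,188),.066),onz(c,*f(748,468),.066);ang('lug',(a+b)/2);print(np.linalg.norm(a-b),np.degrees(np.arctan2(*(a-b)[[1,0]])))
a=onz(c,*f(130,127),.088);b=onz(c,*f(567,127),.088);print('side dir',np.degrees(np.arctan2(*(a-b)[[1,0]])))
a=onz(c,*f(183,503),.088);b=onz(c,*f(605,503),.088);print('side dir',np.degrees(np.arctan2(*(a-b)[[1,0]])))
ang('knob',onz(c,388,223,.123))
print('pin grip top',onz(c,636,232,.14))
E
```

```text
[ 0.5427295  -0.06127452  0.068     ]
forkin [0.5008 0.0926 0.088 ] 0.1595 105.24
0.05510163542857795 plate dir 15.428876216306273
forkhole [0.4946 0.1169 0.088 ] 0.1846 105.13
lug [0.5045 0.0748 0.066 ] 0.1414 105.71
0.04408891345183961 14.56900869107032
side dir 105.12736992222491
side dir 105.12633207954848
knob [ 0.4245 -0.0937  0.123 ] 0.1226 -164.64
pin grip top [ 0.47638137 -0.28964495  0.14      ]
```

```bash
python3 - <<'E'
from h import *
plan([(.44,-.2,.25,-55),(.436,-.395,.22,-36.5)])
E
```

```text
rot [-0.001, 0.006, -0.697] trav [-0.252, 0.836, 0.036]
rot [0.0, 0.0, -0.646] trav [-0.576, 0.787, 0.15]
```

```bash

python3 -m handwheel '{"delta_rot":[[0,0.006,-0.697],[0,0.006,-0.697],[0,0.006,-0.697],[0,0.006,-0.697],[0,0.006,-0.697],[0,0.006,-0.697]],"travel":[[-0.252,0.836,0.036],[-0.252,0.836,0.036],[-0.252,0.836,0.036],[-0.252,0.836,0.036],[-0.252,0.836,0.036],[-0.252,0.836,0.036]],"gripper":[0.3,0.3,0.3,0.3,0.3,0.3]}'
python3 -m handwheel '{"delta_rot":[[0,0,-0.646],[0,0,-0.646],[0,0,-0.646],[0,0,-0.646],[0,0,-0.646],[0,0,-0.646],[0,0,-0.646],[0,0,-0.646],[0,0,-0.646]],"travel":[[-0.576,0.787,0.15],[-0.576,0.787,0.15],[-0.576,0.787,0.15],[-0.576,0.787,0.15],[-0.576,0.787,0.15],[-0.576,0.787,0.15],[-0.576,0.787,0.15],[-0.576,0.787,0.15],[-0.576,0.787,0.15]],"gripper":[0.3,0.3,0.3,0.3,0.3,0.3,0.3,0.3,0.3]}'
python3 - <<'E'
from bench import env,cams
import cv2,numpy as np
o=env.get_obs();c=cams.calibration('wrist')
p,d=cams.get_image('wrist');np.savez('pics/w3.npz',p=p,d=d,**c)
cv2.imwrite('pics/w3.png',cv2.resize(p[100:350,180:500,::-1],None,fx=2.4,fy=2.4,interpolation=cv2.INTER_CUBIC))
print(o['position'],o['opening'],o['joints'])
E
```

```text
time: 7.63
position: [0.4383, -0.2062, 0.2496]
tcp_rot: [[0.826, 0.564, -0.001], [0.564, -0.826, 0.0], [-0.0, -0.001, -1.0]]
wrist_force: [-0.5, -1.3, 0.0]
opening: 0.0598
grasp_force: 0.0
time: 8.38
position: [0.3905, -0.3499, 0.2541]
tcp_rot: [[0.593, 0.805, 0.024], [0.805, -0.593, -0.019], [-0.001, 0.031, -1.0]]
wrist_force: [0.3, 0.7, 0.4]
opening: 0.0598
grasp_force: 0.0
[ 0.39046463 -0.34990697  0.25409477] 0.059799879019146025 [-1.11768207 -0.40952019  1.56977128  1.93623122  0.44686556  1.20816743
 -0.3375772 ]
```

View pics/w3.png

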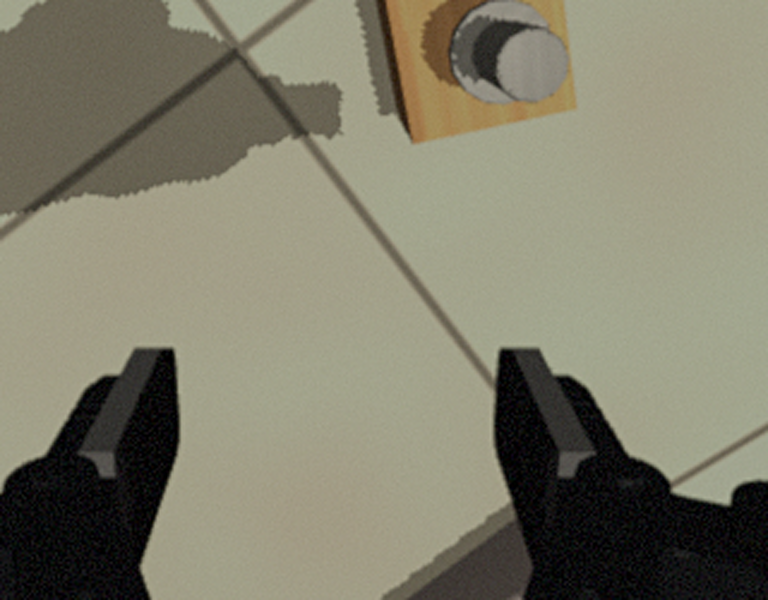

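```bash
python3 - <<'E'
from h import *
plan([(.52,-.42,.25,-36.5),(.62,-.50,.25,-36.5)])
E
```

```text
rot [0.063, 0.002, 0.006] trav [0.1, 0.728, 0.044]
rot [0.0, 0.0, 0.0] trav [-0.024, 0.64, 0.0]
```

```bash

python3 -m handwheel '{"delta_rot":[[0,0,0],[0,0,0],[0,0,0],[0,0,0],[0,0,0],[0,0,0],[0,0,0]],"travel":[[0.1,0.728,0.044],[0.1,0.728,0.044],[0.1,0.728,0.044],[0.1,0.728,0.044],[0.1,0.728,0.044],[0.1,0.728,0.044],[0.1,0.728,0.044]],"gripper":[0.3,0.3,0.3,0.3,0.3,0.3,0.3]}'
python3 - <<'E'
from bench import env
o=env.get_obs();print(o['joints'].round(3))
E
```

```text
time: 9.02
position: [0.4304, -0.3499, 0.2964]
tcp_rot: [[0.593, 0.803, 0.05], [0.805, -0.592, -0.039], [-0.002, 0.064, -0.998]]
wrist_force: [-0.0, -0.2, -0.1]
opening: 0.0599
grasp_force: 0.0
[-1.193 -0.41   1.57   1.841  0.45   1.265 -0.374]
```

```bash
cat >> h.py <<'E'
def pol(r,az,z,off=0):
    return (r*np.cos(np.radians(az)),r*np.sin(np.radians(az)),z,az+off)
E
python3 - <<'E'
from h import *
plan([pol(.47,-20,.28),pol(.46,3,.28),pol(.46,26,.28),pol(.46,49,.28)])
E
```

```text
rot [0.126, 0.022, -0.572] trav [0.795, -0.52, 0.047]
rot [0.0, 0.0, -0.803] trav [0.899, -0.233, 0.0]
rot [0.0, 0.0, -0.803] trav [0.899, -0.183, 0.0]
rot [0.0, 0.0, -0.803] trav [0.899, -0.183, 0.0]
```

```bash

python3 -m handwheel '{"delta_rot":[[0.126,0.022,-0.572],[0.126,0.022,-0.572],[0.126,0.022,-0.572],[0.126,0.022,-0.572],[0.126,0.022,-0.572],[0.126,0.022,-0.572],[0.126,0.022,-0.572],[0.126,0.022,-0.572],[0.126,0.022,-0.572]],"travel":[[0.795,-0.52,0.047],[0.795,-0.52,0.047],[0.795,-0.52,0.047],[0.795,-0.52,0.047],[0.795,-0.52,0.047],[0.795,-0.52,0.047],[0.795,-0.52,0.047],[0.795,-0.52,0.047],[0.795,-0.52,0.047]],"gripper":[0,0,0,0,0,0,0,0,0]}'
python3 - <<'E'
from h import *
from bench import env
o=env.get_obs();print(o['joints'].round(3))
plan([pol(.46,3,.28),pol(.46,26,.28),pol(.46,49,.28)])
E
```

```text
time: 9.77
position: [0.4415, -0.1628, 0.28]
tcp_rot: [[0.345, 0.939, 0.0], [0.939, -0.345, -0.0], [-0.0, 0.0, -1.0]]
wrist_force: [-0.2, -0.8, -0.5]
opening: 0.0856
grasp_force: 0.0
[-1.2   -0.341  1.289  1.995  0.344  1.262 -0.388]
rot [0.001, 0.0, -0.81] trav [0.908, -0.238, 0.0]
rot [0.0, 0.0, -0.803] trav [0.899, -0.183, 0.0]
rot [0.0, 0.0, -0.803] trav [0.899, -0.183, 0.0]
```

```bash

python3 -m handwheel '{"delta_rot":[[0,0,-0.81],[0,0,-0.81],[0,0,-0.81],[0,0,-0.81],[0,0,-0.81],[0,0,-0.81]],"travel":[[0.908,-0.238,0],[0.908,-0.238,0],[0.908,-0.238,0],[0.908,-0.238,0],[0.908,-0.238,0],[0.908,-0.238,0]],"gripper":[0,0,0,0,0,0]}' | sed -n 2p
python3 -m handwheel '{"delta_rot":[[0,0,-0.803],[0,0,-0.803],[0,0,-0.803],[0,0,-0.803],[0,0,-0.803],[0,0,-0.803]],"travel":[[0.9,-0.183,0],[0.9,-0.183,0],[0.9,-0.183,0],[0.9,-0.183,0],[0.9,-0.183,0],[0.9,-0.183,0]],"gripper":[0,0,0,0,0,0]}' | sed -n 2p
python3 -m handwheel '{"delta_rot":[[0,0,-0.803],[0,0,-0.803],[0,0,-0.803],[0,0,-0.803],[0,0,-0.803],[0,0,-0.803]],"travel":[[0.9,-0.183,0],[0.9,-0.183,0],[0.9,-0.183,0],[0.9,-0.183,0],[0.9,-0.183,0],[0.9,-0.183,0]],"gripper":[0,0,0,0,0,0]}' | sed -n 2p
python3 - <<'E'
from h import *
from bench import env
o=env.get_obs();print(o['time'],o['joints'].round(3))
plan([pol(.62,49,.28),pol(.78,49,.28),pol(.78,37,.28),pol(.78,25,.28),pol(.78,13,.28)])
E
```

```text
position: [0.4594, 0.0313, 0.2808]
position: [0.4115, 0.2077, 0.2805]
position: [0.2982, 0.3517, 0.2802]
11.2667 [-1.897 -0.103  0.905  2.007  0.088  1.199 -0.162]
rot [0.002, 0.002, 0.018] trav [-0.035, 0.794, 0.002]
rot [0.0, 0.0, 0.0] trav [0.0, 0.8, 0.0]
rot [0.0, 0.0, 0.419] trav [-0.811, -0.085, 0.0]
rot [0.0, 0.0, 0.419] trav [-0.811, -0.085, 0.0]
rot [0.0, 0.0, 0.419] trav [-0.811, -0.085, 0.0]
```

```bash

python3 -m handwheel '{"delta_rot":[[0,0,0],[0,0,0],[0,0,0],[0,0,0],[0,0,0]],"travel":[[-0.03,0.8,0],[-0.03,0.8,0],[-0.03,0.8,0],[-0.03,0.8,0],[-0.03,0.8,0]],"gripper":[0,0,0,0,0]}' | sed -n 2p
python3 -m handwheel '{"delta_rot":[[0,0,0],[0,0,0],[0,0,0],[0,0,0],[0,0,0]],"travel":[[0,0.8,0],[0,0.8,0],[0,0.8,0],[0,0.8,0],[0,0.8,0]],"gripper":[0,0,0,0,0]}' | sed -n 2p
python3 -m handwheel '{"delta_rot":[[0,0,0.5],[0,0,0.5],[0,0,0.5],[0,0,0.5],[0,0,0.5]],"travel":[[-0.97,-0.12,0],[-0.97,-0.12,0],[-0.97,-0.12,0],[-0.97,-0.12,0],[-0.97,-0.12,0]],"gripper":[0,0,0,0,0]}' | sed -n 2p
python3 - <<'E'
from h import *
from bench import env
o=env.get_obs();print(o['time'],o['joints'].round(3),np.degrees(np.arctan2(o['tcp_rot'][1][1],o['tcp_rot'][0][1])))
plan([pol(.78,20.5,.28),pol(.78,6.2,.28)])
E
```

```text
position: [0.4151, 0.4681, 0.2783]
position: [0.5188, 0.5884, 0.2768]
position: [0.6496, 0.4332, 0.282]
12.5167 [-1.138  0.765  0.917  1.185 -0.58   1.449  0.295] 34.33062382996049
rot [0.003, 0.014, 0.483] trav [-0.889, -0.117, 0.016]
rot [0.0, 0.0, 0.499] trav [-0.963, -0.121, 0.0]
```

```bash

M() { :; }
python3 -m handwheel '{"delta_rot":[[0,0.014,0.483],[0,0.014,0.483],[0,0.014,0.483],[0,0.014,0.483],[0,0.014,0.483]],"travel":[[-0.889,-0.117,0],[-0.889,-0.117,0],[-0.889,-0.117,0],[-0.889,-0.117,0],[-0.889,-0.117,0]],"gripper":[0,0,0,0,0]}' | sed -n 2p
python3 -m handwheel '{"delta_rot":[[0,0,0.5],[0,0,0.5],[0,0,0.5],[0,0,0.5],[0,0,0.5]],"travel":[[-0.97,-0.12,0],[-0.97,-0.12,0],[-0.97,-0.12,0],[-0.97,-0.12,0],[-0.97,-0.12,0]],"gripper":[0,0,0,0,0]}' | sed -n 2p
python3 -m handwheel '{"delta_rot":[[0,0,0.5],[0,0,0.5],[0,0,0.5],[0,0,0.5],[0,0,0.5]],"travel":[[-0.97,-0.12,0],[-0.97,-0.12,0],[-0.97,-0.12,0],[-0.97,-0.12,0],[-0.97,-0.12,0]],"gripper":[0,0,0,0,0]}' | sed -n 2p
python3 -m handwheel '{"delta_rot":[[0,0,0.5],[0,0,0.5],[0,0,0.5],[0,0,0.5],[0,0,0.5]],"travel":[[-0.97,-0.12,0],[-0.97,-0.12,0],[-0.97,-0.12,0],[-0.97,-0.12,0],[-0.97,-0.12,0]],"gripper":[0,0,0,0,0]}' | sed -n 2p
python3 -m handwheel '{"delta_rot":[[0,0,0.5],[0,0,0.5],[0,0,0.5],[0,0,0.5],[0,0,0.5]],"travel":[[-0.97,-0.12,0],[-0.97,-0.12,0],[-0.97,-0.12,0],[-0.97,-0.12,0],[-0.97,-0.12,0]],"gripper":[0,0,0,0,0]}' | sed -n 2p
python3 - <<'E'
from h import *
from bench import env
o=env.get_obs();print(o['time'],o['joints'].round(3),np.degrees(np.arctan2(o['tcp_rot'][1][1],o['tcp_rot'][0][1])))
plan([(.51,-.40,.25,-36.5),(.436,-.395,.22,-36.5)])
E
```

```text
position: [0.731, 0.2675, 0.2825]
position: [0.7744, 0.0838, 0.2809]
position: [0.7708, -0.1112, 0.2798]
position: [0.7192, -0.2993, 0.2789]
position: [0.6226, -0.4687, 0.2782]
14.6 [ 0.027  0.854  1.11   1.193 -0.74   1.506  0.372] -36.78841489805815
rot [-0.01, 0.004, -0.01] trav [-0.062, -0.656, 0.144]
rot [0.0, 0.0, 0.0] trav [-0.2, -0.312, 0.15]
```

```bash

python3 -m handwheel '{"delta_rot":[[0,0,0],[0,0,0],[0,0,0],[0,0,0],[0,0,0],[0,0,0],[0,0,0]],"travel":[[-0.06,-0.656,0.144],[-0.06,-0.656,0.144],[-0.06,-0.656,0.144],[-0.06,-0.656,0.144],[-0.06,-0.656,0.144],[-0.06,-0.656,0.144],[-0.06,-0.656,0.144]],"gripper":[0.3,0.3,0.3,0.3,0.3,0.3,0.3]}' | sed -n 2p
python3 - <<'E'
from bench import env,cams
import cv2,numpy as np
o=env.get_obs();c=cams.calibration('wrist')
p,d=cams.get_image('wrist');np.savez('pics/w4.npz',p=p,d=d,**c)
cv2.imwrite('pics/w4.png',p[:,:,::-1])
print(o['position'],o['opening'],o['joints'].round(3))
E
```

```text
position: [0.5174, -0.395, 0.2497]
[ 0.51740708 -0.39501502  0.24969234] 0.059791624339138386 [-0.23   0.672  1.223  1.611 -0.649  1.328  0.457]
```

View pics/w4.png

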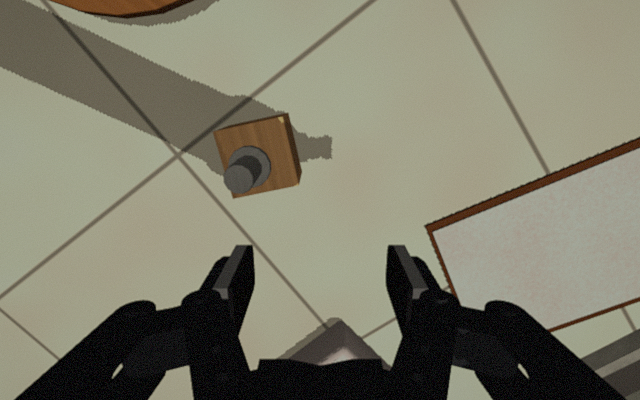

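```bash
python3 - <<'E'
from h import *
import cv2
c=np.load('pics/w4.npz')
d=c['d'];E=np.array(c['extrinsics']);R,t=E[:3,:3],E[:3,3]
v,u=np.mgrid[120:215,200:320];dd=d[120:215,200:320]
P=np.stack([(u-c['cx'])/c['fx']*dd,(v-c['cy'])/c['fy']*dd,dd],-1).reshape(-1,3)
W=(P-t)@R
for lo,hi in((.132,.148),(.09,.105),(.054,.066)):
    m=(W[:,2]>lo)&(W[:,2]<hi)&(P[:,2]>0);q=W[m]
    if len(q)>10:
        (cx,cy),r=cv2.minEnclosingCircle(q[:,:2].astype(np.float32))
        print(lo,len(q),np.median(q,0).round(4),q.min(0).round(4),q.max(0).round(4),(round(cx,4),round(cy,4),round(r,4)))
print(onz(c,237,180,.14),onz(c,250,168,.098))
E
```

```text
0.132 750 [ 0.472  -0.351   0.1389] [ 0.4596 -0.3632  0.1322] [ 0.4827 -0.3396  0.1411] (0.471, -0.3514, 0.012)
0.09 687 [ 0.48   -0.3485  0.097 ] [ 0.4577 -0.3698  0.0903] [ 0.4899 -0.3326  0.1049] (0.471, -0.3512, 0.0191)
0.054 3241 [ 0.4821 -0.3446  0.0591] [ 0.425  -0.3971  0.0542] [ 0.5152 -0.3052  0.0614] (0.4708, -0.3512, 0.0493)
[ 0.47052953 -0.35189888  0.14      ] [ 0.47169097 -0.35304313  0.098     ]
```

```bash
python3 - <<'E'
from h import *
import cv2
c=np.load('pics/w2.npz')
d=c['d'];E=np.array(c['extrinsics']);R,t=E[:3,:3],E[:3,3]
v,u=np.mgrid[20:130,90:240];dd=d[20:130,90:240]
P=np.stack([(u-c['cx'])/c['fx']*dd,(v-c['cy'])/c['fy']*dd,dd],-1).reshape(-1,3)
W=(P-t)@R
m=(W[:,2]>.083)&(W[:,2]<.093)&(P[:,2]>0);q=W[m]
r=cv2.minAreaRect(q[:,:2].astype(np.float32));print(len(q),r,np.median(q[:,2]))
a=np.radians(105.15);ax=np.array([np.cos(a),np.sin(a)])
print('hole by rect',np.array(r[0])-.015*ax)
f=lambda u,v:((u+.5)/5.6-.5+100,(v+.5)/5.6-.5+20)
print(onz(c,*f(424,318),.088))
plan([(.471,-.3513,.17,-36.5),(.471,-.3513,.102,-36.5)],0)
E
```

```text
5894 ((0.4906719923019409, 0.13253259658813477), (0.05614050105214119, 0.08070190250873566), 15.26533031463623) 0.08710346448038711
hole by rect [0.4945922  0.11805392]
[0.49455261 0.11694863 0.088     ]
rot [-0.005, -0.004, 0.011] trav [0.037, -0.317, 0.399]
rot [-0.005, -0.004, 0.011] trav [0.036, -0.317, 0.739]
```

```bash

python3 -m handwheel '{"delta_rot":[[-0.005,-0.004,0.01],[-0.005,-0.004,0.01],[-0.005,-0.004,0.01],[-0.005,-0.004,0.01],[-0.005,-0.004,0.01],[-0.005,-0.004,0.01],[-0.005,-0.004,0.01],[-0.005,-0.004,0.01]],"travel":[[0.036,-0.15,0.1],[0.036,-0.317,0.25],[0.036,-0.317,0.35],[0.036,-0.317,0.35],[0.036,-0.317,0.5],[0.036,-0.317,0.65],[0.036,-0.317,0.74],[0.036,-0.317,0.74]],"gripper":[0.3,0.3,0.3,0.3,0.3,0.3,0.3,0.3]}'
python3 - <<'E'
from h import *
from bench import env
o=env.get_obs();print(o['joints'].round(3))
plan([(.471,-.3513,.102,-36.5)],0)
E
```

```text
time: 15.9
position: [0.4703, -0.3493, 0.0983]
tcp_rot: [[0.593, 0.805, -0.005], [0.805, -0.593, 0.004], [-0.0, -0.006, -1.0]]
wrist_force: [0.4, -0.5, 0.3]
opening: 0.0599
grasp_force: 0.0
[-0.266  0.723  1.119  1.892 -0.761  1.04   0.549]
rot [-0.013, 0.0, 0.004] trav [-0.006, 0.009, -0.019]
```

```bash

python3 -m handwheel '{"delta_rot":[[-0.013,0,0],[-0.013,0,0],[-0.013,0,0],[-0.013,0,0],[-0.013,0,0],[-0.013,0,0],[-0.013,0,0],[-0.013,0,0],[-0.013,0,0],[-0.013,0,0]],"travel":[[-0.006,0.009,-0.022],[-0.006,0.009,-0.022],[-0.006,0.009,-0.022],[-0.006,0.009,-0.022],[-0.006,0.009,-0.022],[-0.006,0.009,-0.022],[-0.006,0.009,-0.022],[-0.006,0.009,-0.022],[-0.006,0.009,-0.022],[-0.006,0.009,-0.022]],"gripper":[0.3,0.5,0.6,0.7,0.9,0.9,0.9,0.9,0.9,0.9]}' 80
python3 - <<'E'
from h import *
s=(.471,-.351,.103,-36.5)
plan([(.471,-.351,.26,-36.5)],1)
E
```

```text
time: 16.73
position: [0.4706, -0.3527, 0.107]
tcp_rot: [[0.595, 0.804, 0.005], [0.804, -0.595, -0.002], [0.001, 0.006, -1.0]]
wrist_force: [-1.0, 2.2, 6.3]
opening: 0.022
grasp_force: 77.9
rot [0.011, -0.003, -0.001] trav [0.009, 0.001, -0.765]
```

```bash

python3 -m handwheel '{"delta_rot":[[0,0,0],[0,0,0],[0,0,0],[0,0,0],[0,0,0],[0,0,0],[0,0,0],[0,0,0],[0,0,0],[0,0,0]],"travel":[[0,0,-0.05],[0,0,-0.12],[0,0,-0.22],[0,0,-0.32],[0,0,-0.42],[0,0,-0.54],[0,0,-0.67],[0,0,-0.78],[0,0,-0.78],[0,0,-0.78]],"gripper":[0.9,0.9,0.9,0.9,0.9,0.9,0.9,0.9,0.9,0.9]}'
python3 - <<'E'
from h import *
from bench import env
o=env.get_obs();print(o['joints'].round(3))
a=np.array([.471,-.35,.265,-36.5]);b=np.array([.4946,.1175,.265,15.15])
plan([a+(b-a)*k/3 for k in (1,2,3)])
E
```

```text
time: 17.57
position: [0.4697, -0.3518, 0.262]
tcp_rot: [[0.595, 0.804, 0.006], [0.804, -0.595, -0.002], [0.002, 0.005, -1.0]]
wrist_force: [-0.6, 1.0, -4.0]
opening: 0.0221
grasp_force: 79.5
[-0.416  0.56   1.347  1.765 -0.574  1.284  0.433]
rot [0.011, -0.002, -0.602] trav [0.661, -0.432, -0.016]
rot [0.0, 0.0, -0.601] trav [0.748, -0.22, 0.0]
rot [0.0, 0.0, -0.601] trav [0.78, 0.011, 0.0]
```

```bash

python3 -m handwheel '{"delta_rot":[[0.01,0,-0.1],[0.01,0,-0.2],[0.01,0,-0.32],[0.01,0,-0.44],[0.01,0,-0.54],[0.01,0,-0.602],[0.01,0,-0.602]],"travel":[[0.11,-0.07,-0.01],[0.22,-0.144,-0.02],[0.35,-0.23,-0.02],[0.48,-0.31,-0.02],[0.59,-0.38,-0.02],[0.661,-0.432,-0.02],[0.661,-0.432,-0.02]],"gripper":[0.9,0.9,0.9,0.9,0.9,0.9,0.9]}' | sed -n 1,2p
python3 -m handwheel '{"delta_rot":[[0,0,-0.1],[0,0,-0.2],[0,0,-0.32],[0,0,-0.44],[0,0,-0.54],[0,0,-0.6],[0,0,-0.6]],"travel":[[0.12,-0.037,0],[0.25,-0.073,0],[0.4,-0.117,0],[0.55,-0.16,0],[0.67,-0.2,0],[0.748,-0.22,0],[0.748,-0.22,0]],"gripper":[0.9,0.9,0.9,0.9,0.9,0.9,0.9]}' | sed -n 1,2p
python3 -m handwheel '{"delta_rot":[[0,0,-0.1],[0,0,-0.2],[0,0,-0.32],[0,0,-0.44],[0,0,-0.54],[0,0,-0.6],[0,0,-0.6],[0,0,-0.6],[0,0,-0.6]],"travel":[[0.13,0,0],[0.26,0.004,0],[0.42,0.006,0],[0.57,0.008,0],[0.7,0.01,0],[0.78,0.011,0],[0.78,0.011,0],[0.78,0.011,0],[0.78,0.011,0]],"gripper":[0.9,0.9,0.9,0.9,0.9,0.9,0.9,0.9,0.9]}'
python3 - <<'E'
from h import *
from bench import env,cams
o=env.get_obs();print(o['joints'].round(3))
plan([(.4946,.1175,.26,15.15),(.4946,.1175,.2,15.15)],0)
for n in('wrist','scene','side'):
    c=cams.calibration(n);p,d=cams.get_image(n);np.savez(f'pics/f_{n}.npz',p=p,d=d,**c)
    E=np.array(c['extrinsics']);R,t=E[:3,:3],E[:3,3]
    v,u=np.mgrid[0:400,0:640];P=np.stack([(u-c['cx'])/c['fx']*d,(v-c['cy'])/c['fy']*d,d],-1).reshape(-1,3)
    W=(P-t)@R;q=W[(P[:,2]>0)&(np.hypot(W[:,0]-.4946,W[:,1]-.1175)<.04)]
    for lo in np.arange(.155,.3,.01):
        k=q[(q[:,2]>lo)&(q[:,2]<lo+.01)]
        if len(k)>8: print(n,round(lo,3),len(k),k[:,:2].min(0).round(4),k[:,:2].max(0).round(4))
E
```

```text
time: 18.15
position: [0.4785, -0.187, 0.2616]
time: 18.73
position: [0.4856, -0.0328, 0.2631]
time: 19.48
position: [0.4939, 0.1151, 0.2641]
tcp_rot: [[-0.257, 0.966, -0.003], [0.966, 0.257, -0.001], [-0.0, -0.003, -1.0]]
wrist_force: [0.3, -0.4, -4.3]
opening: 0.0217
grasp_force: 79.4
[-1.536  0.234  1.397  1.937 -0.249  1.178  0.214]
rot [-0.006, 0.0, -0.009] trav [0.011, 0.006, 0.02]
rot [-0.006, 0.0, -0.009] trav [0.011, 0.007, 0.32]
wrist 0.175 68 [0.4829 0.1161] [0.4989 0.1246]
wrist 0.185 109 [0.4828 0.1155] [0.4999 0.1247]
wrist 0.195 124 [0.4829 0.1158] [0.4999 0.1248]
wrist 0.205 124 [0.4832 0.1171] [0.4987 0.1247]
wrist 0.215 27 [0.485 0.121] [0.4945 0.1248]
wrist 0.245 1463 [0.4738 0.1144] [0.5093 0.1348]
wrist 0.255 423 [0.4745 0.1161] [0.5054 0.1342]
wrist 0.265 872 [0.4683 0.1146] [0.5149 0.1297]
wrist 0.275 1319 [0.4679 0.1006] [0.516  0.1296]
wrist 0.285 1745 [0.4679 0.1004] [0.5158 0.1296]
wrist 0.295 3798 [0.4641 0.1001] [0.5205 0.1318]
scene 0.175 16 [0.4935 0.1126] [0.5034 0.1281]
scene 0.185 16 [0.4872 0.1113] [0.5028 0.128 ]
scene 0.195 17 [0.491  0.1149] [0.5
[... 330 characters left out ...]
01 0.1316]
scene 0.285 27 [0.476  0.1179] [0.5198 0.1329]
side 0.165 9 [0.4863 0.1066] [0.4973 0.1174]
side 0.175 18 [0.4842 0.1054] [0.5006 0.1179]
side 0.185 20 [0.4835 0.1051] [0.5012 0.1165]
side 0.195 21 [0.4849 0.1047] [0.4995 0.1142]
side 0.205 16 [0.4857 0.1045] [0.5002 0.1138]
side 0.215 27 [0.4841 0.1024] [0.5014 0.119 ]
side 0.225 20 [0.4848 0.1028] [0.5017 0.1145]
side 0.235 18 [0.4849 0.1046] [0.4998 0.1161]
side 0.245 40 [0.4751 0.0948] [0.5111 0.1238]
side 0.255 44 [0.4765 0.0994] [0.5093 0.1227]
side 0.265 48 [0.4698 0.098 ] [0.5172 0.1161]
side 0.275 62 [0.4695 0.0976] [0.5194 0.1163]
side 0.285 64 [0.4693 0.0956] [0.5186 0.1169]
side 0.295 65 [0.4687 0.0975] [0.5189 0.1272]
```

```bash
cat > fit.py <<'E'
from h import *
import cv2
from scipy.optimize import least_squares
def cloud(f):
    c=np.load(f);d=c['d'];E=np.array(c['extrinsics']);R,t=E[:3,:3],E[:3,3]
    v,u=np.mgrid[0:400,0:640];P=np.stack([(u-c['cx'])/c['fx']*d,(v-c['cy'])/c['fy']*d,d],-1).reshape(-1,3)
    return ((P-t)@R)[P[:,2]>0]
def shank(W,x,y,lo,hi,r=.009,rad=.015):
    q=W[(np.hypot(W[:,0]-x,W[:,1]-y)<rad)&(W[:,2]>lo)&(W[:,2]<hi)];m=(lo+hi)/2
    f=lambda s:np.hypot(q[:,0]-s[0]-s[2]*(q[:,2]-m),q[:,1]-s[1]-s[3]*(q[:,2]-m))-r
    s=least_squares(f,[x,y,0,0],loss='soft_l1',f_scale=.001);print('axis at z',round(m,3),s.x.round(4),'n',len(q),'rms',np.sqrt((f(s.x)**2).mean()).round(4))
E
python3 - <<'E'
from fit import *
for n in('wrist','scene','side'):
    W=cloud(f'pics/f_{n}.npz');print(n);shank(W,.4935,.116,.182,.222)
    q=W[(np.hypot(W[:,0]-.491,W[:,1]-.1325)<.055)&(W[:,2]>.083)&(W[:,2]<.093)]
    print(len(q),cv2.minAreaRect(q[:,:2].astype(np.float32)) if len(q)>20 else '')
E
```

```text
wrist
axis at z 0.202 [0.492  0.1155 0.0129 0.0058] n 414 rms 0.0002
4528 ((0.48983871936798096, 0.13269805908203125), (0.05615140125155449, 0.08032666146755219), 15.103915214538574)
scene
axis at z 0.202 [ 0.4919  0.1186  0.0315 -0.0108] n 70 rms 0.0014
435 ((0.4907732307910919, 0.1367076337337494), (0.06229047477245331, 0.08025926351547241), 15.354144096374512)
side
axis at z 0.202 [ 0.4931  0.1167 -0.0069 -0.0427] n 84 rms 0.002
214 ((0.48979249596595764, 0.13409344851970673), (0.05703141540288925, 0.08228126913309097), 15.593827247619629)
```

```bash

python3 -m handwheel '{"delta_rot":[[-0.006,0,0],[-0.006,0,0],[-0.006,0,0],[-0.006,0,0],[-0.006,0,0],[-0.006,0,0],[-0.006,0,0],[-0.006,0,0]],"travel":[[0.011,0.014,0.05],[0.011,0.014,0.12],[0.011,0.014,0.2],[0.011,0.014,0.26],[0.011,0.014,0.31],[0.011,0.014,0.34],[0.011,0.014,0.34],[0.011,0.014,0.34]],"gripper":[0.9,0.9,0.9,0.9,0.9,0.9,0.9,0.9]}'
python3 - <<'E'
from fit import *
from bench import env,cams
c=cams.calibration('wrist');p,d=cams.get_image('wrist');np.savez('pics/g.npz',p=p,d=d,**c)
W=cloud('pics/g.npz');shank(W,.494,.118,.11,.15)
q=W[(np.hypot(W[:,0]-.491,W[:,1]-.1325)<.055)&(W[:,2]>.083)&(W[:,2]<.093)]
r=cv2.minAreaRect(q[:,:2].astype(np.float32));print(r,'hole',np.array(r[0])-.015*np.array([-.2605,.9655]))
o=env.get_obs();print(o['position'])
E
```

```text
time: 20.3
position: [0.4967, 0.1201, 0.197]
tcp_rot: [[-0.26, 0.966, 0.002], [0.966, 0.26, 0.002], [0.001, 0.002, -1.0]]
wrist_force: [-0.6, 0.5, -4.5]
opening: 0.0221
grasp_force: 79.6
axis at z 0.13 [0.495  0.1206 0.0067 0.0032] n 449 rms 0.0002
((0.48992690443992615, 0.13272975385189056), (0.056057821959257126, 0.0801122710108757), 15.254791259765625) hole [0.4938344  0.11824725]
[0.49713777 0.12037216 0.1974458 ]
```

```bash

python3 -m handwheel '{"delta_rot":[[0,0,0],[0,0,0],[0,0,0],[0,0,0],[0,0,0],[0,0,0],[0,0,0],[0,0,0],[0,0,0],[0,0,0]],"travel":[[-0.01,-0.008,0],[-0.01,-0.008,0.02],[-0.01,-0.008,0.05],[-0.01,-0.008,0.08],[-0.01,-0.008,0.1],[-0.01,-0.008,0.12],[-0.01,-0.008,0.14],[-0.01,-0.008,0.15],[-0.01,-0.008,0.15],[-0.01,-0.008,0.15]],"gripper":[0.9,0.9,0.9,0.9,0.9,0.9,0.9,0.9,0.9,0.9]}'
python3 - <<'E'
from fit import *
from bench import env,cams
c=cams.calibration('wrist');p,d=cams.get_image('wrist');np.savez('pics/g2.npz',p=p,d=d,**c)
W=cloud('pics/g2.npz');shank(W,.494,.118,.098,.13)
o=env.get_obs();print(o['position'])
E
```

```text
time: 21.18
position: [0.4956, 0.1182, 0.1667]
tcp_rot: [[-0.26, 0.966, 0.002], [0.966, 0.26, 0.002], [0.001, 0.002, -1.0]]
wrist_force: [0.2, -0.2, -4.1]
opening: 0.0221
grasp_force: 79.6
axis at z 0.114 [0.494  0.1188 0.0095 0.0054] n 270 rms 0.0002
[0.49573476 0.11823857 0.16694349]
```

```bash

python3 -m handwheel '{"delta_rot":[[0,0,0],[0,0,0],[0,0,0],[0,0,0],[0,0,0],[0,0,0],[0,0,0],[0,0,0],[0,0,0],[0,0,0],[0,0,0],[0,0,0]],"travel":[[-0.0025,-0.001,0.02],[-0.0025,-0.001,0.04],[-0.0025,-0.001,0.06],[-0.0025,-0.001,0.08],[-0.0025,-0.001,0.1],[-0.0025,-0.001,0.12],[-0.0025,-0.001,0.14],[-0.0025,-0.001,0.16],[-0.0025,-0.001,0.18],[-0.0025,-0.001,0.19],[-0.0025,-0.001,0.19],[-0.0025,-0.001,0.19]],"gripper":[0.9,0.9,0.9,0.9,0.9,0.9,0.9,0.9,0.9,0.9,0.9,0.9]}'
```

```text
time: 22.23
position: [0.4955, 0.1178, 0.1287]
tcp_rot: [[-0.26, 0.965, 0.002], [0.965, 0.26, 0.002], [0.001, 0.002, -1.0]]
wrist_force: [-0.7, -1.0, -3.6]
opening: 0.0219
grasp_force: 79.6
```

```bash

python3 -m handwheel '{"delta_rot":[[0,0,0],[0,0,0],[0,0,0],[0,0,0],[0,0,0],[0,0,0],[0,0,0],[0,0,0],[0,0,0],[0,0,0]],"travel":[[0,0,0],[0,0,0.02],[0,0,0.04],[0,0,0.06],[0,0,0.08],[0,0,0.1],[0,0,0.11],[0,0,0.12],[0,0,0.12],[0,0,0.12]],"gripper":[0.9,0.9,0.9,0.9,0.9,0.9,0.9,0.9,0.9,0.9]}' 110
python3 - <<'E'
from fit import *
from bench import env,cams
for n in('wrist','scene'):
    c=cams.calibration(n);p,d=cams.get_image(n);np.savez('pics/k.npz',p=p,d=d,**c)
    W=cloud('pics/k.npz')
    q=W[(np.hypot(W[:,0]-.494,W[:,1]-.118)<.03)&(W[:,2]>.08)&(W[:,2]<.11)];print(np.histogram(q[:,2],np.arange(.08,.111,.002)))
E
```

```text
time: 23.07
position: [0.4947, 0.1176, 0.1052]
tcp_rot: [[-0.26, 0.966, -0.002], [0.966, 0.26, 0.002], [0.003, -0.001, -1.0]]
wrist_force: [-6.0, 0.2, 5.5]
opening: 0.0216
grasp_force: 109.1
(array([   0,    0,   78, 3012,  411,   75,  115, 1091,  204,   73,   75,
         78,   74,  110,  117]), array([0.08 , 0.082, 0.084, 0.086, 0.088, 0.09 , 0.092, 0.094, 0.096,
       0.098, 0.1  , 0.102, 0.104, 0.106, 0.108, 0.11 ]))
(array([ 3,  7, 31, 37, 22, 14, 15, 19, 12,  1,  1,  2,  1,  3,  0]), array([0.08 , 0.082, 0.084, 0.086, 0.088, 0.09 , 0.092, 0.094, 0.096,
       0.098, 0.1  , 0.102, 0.104, 0.106, 0.108, 0.11 ]))
```

```bash

python3 -m handwheel '{"delta_rot":[[0,0,0],[0,0,0],[0,0,0],[0,0,0],[0,0,0]],"travel":[[0,0,0.005],[0,0,0.01],[0,0,0.012],[0,0,0.012],[0,0,0.012]],"gripper":[0.9,0.9,0.9,0.9,0.9]}'
python3 - <<'E'
from fit import *
from bench import env,cams
n='wrist';c=cams.calibration(n);p,d=cams.get_image(n);np.savez('pics/k.npz',p=p,d=d,**c)
W=cloud('pics/k.npz');r=np.hypot(W[:,0]-.494,W[:,1]-.118)
for a,b in((.083,.0915),(.0915,.1)):
    q=W[(r<.035)&(W[:,2]>a)&(W[:,2]<b)];print(len(q),np.median(q[:,2]))
E
```

```text
time: 23.58
position: [0.4948, 0.1177, 0.1051]
tcp_rot: [[-0.26, 0.966, -0.004], [0.966, 0.26, 0.005], [0.006, -0.002, -1.0]]
wrist_force: [-13.6, -1.4, 24.4]
opening: 0.0214
grasp_force: 111.0
4888 0.08723624194651089
1513 0.09522650491617583
```

```bash

python3 -m handwheel '{"delta_rot":[[0,0,0],[0,0,0],[0,0,0],[0,0,0],[0,0,0],[0,0,0],[0,0,0],[0,0,0],[0,0,0],[0,0,0],[0,0,0],[0,0,0],[0,0,0],[0,0,0]],"travel":[[0,0,-0.01],[0,0,-0.01],[0,0,-0.01],[0,0,-0.01],[0,0,-0.01],[0,0,-0.03],[0,0,-0.08],[0,0,-0.15],[0,0,-0.25],[0,0,-0.4],[0,0,-0.55],[0,0,-0.7],[0,0,-0.7],[0,0,-0.7]],"gripper":[0.9,0.7,0.4,0.3,0.3,0.3,0.3,0.3,0.3,0.3,0.3,0.3,0.3,0.3]}'
python3 - <<'E'
from fit import *
from bench import env,cams
n='wrist';c=cams.calibration(n);p,d=cams.get_image(n);np.savez('pics/k2.npz',p=p,d=d,**c)
W=cloud('pics/k2.npz');r=np.hypot(W[:,0]-.494,W[:,1]-.118)
for a,b in((.083,.0915),(.0915,.1),(.134,.142)):
    q=W[(r<.05)&(W[:,2]>a)&(W[:,2]<b)];print(len(q),np.median(q[:,2]),cv2.minEnclosingCircle(q[:,:2].astype(np.float32)))
n='scene';c=cams.calibration(n);p,d=cams.get_image(n);np.savez('pics/k3.npz',p=p,d=d,**c);W=cloud('pics/k3.npz')
D=np.hypot(W[:,0]-.543,W[:,1]+.060)
h=[np.array([.4617,-.0455,.128]),np.array([.5398,.0254,.136]),np.array([.5782,-.1379,.122]),np.array([.6265,-.0383,.132])]
a=np.radians(-48.5);R=np.array([[np.cos(a),-np.sin(a)],[np.sin(a),np.cos(a)]]);H=np.array([.5433,-.0592])
for x in h:
    e=H+R@(x[:2]-H);q=W[(np.hypot(*(W[:,:2]-e).T)<.045)&(W[:,2]>x[2]-.006)&(W[:,2]<x[2]+.006)]
    print(e.round(4),len(q),(q[:,:2].min(0)/2+q[:,:2].max(0)/2).round(4) if len(q) else '',q[:,2].max().round(4) if len(q) else '')
E
```

```text
time: 24.8
position: [0.4972, 0.1182, 0.2448]
tcp_rot: [[-0.261, 0.965, 0.006], [0.965, 0.261, 0.005], [0.003, 0.007, -1.0]]
wrist_force: [-0.6, 0.6, -0.3]
opening: 0.0599
grasp_force: 0.0
3394 0.08717135459903368 ((0.49195489287376404, 0.1261599212884903), 0.04325413703918457)
610 0.09542807954017285 ((0.4934457242488861, 0.11862532049417496), 0.018968883901834488)
712 0.1373162172788267 ((0.49412739276885986, 0.1187208741903305), 0.012011109851300716)
[0.4995 0.011 ] 95 [0.4966 0.0155] 0.1313
[ 6.043e-01 -5.000e-04] 115 [0.6039 0.0042] 0.1397
[ 0.5075 -0.1375] 97 [ 0.5068 -0.1349] 0.1265
[ 0.6141 -0.1077] 113 [ 0.6157 -0.1037] 0.1365
```

```bash
python3 -c "
from bench import order
print(order.close_job())"
```

```text
the job is handed in; nothing more can be done
None
```

The turntable is locked and the job handed in at about 25 s of the 58 s: the lug is in the fork, the pin is pushed fully home and released, and all four cups measured upright. I kept the arm away from the scoop and probe handle but did not re-measure them, and the hand-in returned no verdict.

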